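Tighten the cover of a syrup pump in cross order

ROBOT

A 6-joint arm with a two-finger parallel gripper is mounted at the origin on the work surface. World frame = base frame: x ahead of the robot, y to its left, z up, the work surface at z = 0. Lengths are in m, angles in rad, forces in N, time in s.
With the tool pointing down it reaches from about 0.4 to 0.825 m from the base axis. Payload 7 kg.
Tool frame: the origin (TCP) lies on the centre line of the jaws, within the pads' length; the fingertips stand tip_reach ahead of it and the grasp point (between the pads) is the TCP (tip_reach is the distance from the TCP to the fingertips, in m); z points along the fingers, y is the line along which they close (so a half turn about z gives the same grasp; the last joint's range is limited). The gripper opens to 88 mm and grips with 3 to 60 N. Pads are 19 mm wide; open, the fingers measure 130 mm over their backs; the gripper's body (78 mm by 193 mm) begins 47 mm behind the grasp point.
Start: joints at [-0.819, 0.359, 0.012, 0, -1.224, -0.288], TCP at [0.302, -0.604, 0.246] pointing down, gripper open.
Joint ranges: [-3.07, 3.07], [-1.43, 2.12], [-1.02, 1.25], [-3.03, 1.67], [-3.05, -0], [-3.03, 3.03]. Speed limits (rad/s): [2.39, 2.39, 3.01, 3.14, 3.14, 3.14].

INTERFACE

Orientations are given as [roll, pitch, yaw] about the fixed x, y, z axes, in that order (R = Rz(yaw) Ry(pitch) Rx(roll)).
In Python, from station import get_state, grab_frame, calibration, job_done, find_in, mark_of, tip_reach gives the robot as it stands.
- The arm moves only by the shell command python3 -m handwheel 'ROWS' [OPENING] [FORCE]. ROWS is JSON, a list of rows, each an object with "delta_pos": the shift along the world's x, y, z in units of 30 mm (1.0 is 30 mm), a list of three; "dr": the turn, a rotation vector about the world's x, y, z in degrees, a list of three. In form: [{"delta_pos": [tx, ty, tz], "dr": [rx, ry, rz]}, ...]. A call has 1 to 10 rows; each row shifts and turns the commanded pose from where the row before left it; what a row does not reach is not made up. A row lasts 1/10 s, in which the tool goes at most 50 mm and 8.59 degrees, less where a joint would pass 70% of its speed; a pose out of reach is approached as far as the arm can. A call is refused whole if a number of a shift passes 1 or a number of a turn 8.59, either way. A call with a gripper value outside its range is refused whole. OPENING is the closure, from -1 (fully open) to 1 (shut), set as the call begins (- or left out, the last holds). The fingers move at their own pace and stop on an object; FORCE is the grip in N (left out, the last holds). Time passes only in rows, so rows that do not move let the fingers close. It gives the time, the measured TCP pose, the force, the opening and the grip force at its end, in the units of the state.
- get_state(): the state, without advancing time (a new reading comes with each control period).
- grab_frame(name): name is "scene" or "side" or "wrist"; returns the picture (480x640x3 uint8, red, green, blue); there is no depth.
- calibration(name): a dict with "fx", "fy", "cx", "cy" (pixels), "extrinsics" (4x4, takes a point from world to camera coordinates). Camera axes: x right, y down, z forward; pixel columns grow to the right and rows downward; lengths in m; the calibration is good to about 2 mm. A picture is of the moment at which its call begins: read the wrist's pose just before it. calibration takes no time and is no camera call; for the wrist camera it gives the pose at the moment of the call.
- job_done(): hands the job in; it is judged then, once.
Trained networks look in the newest picture that a camera, given by its name, has taken for a name from the list of things; names that differ only in an ending like _2 or _b are one class to them, and where a whole thing is asked for, a point or a joint stands for the part that bears it (a point fixed in the world has none). Each returns a list of dicts, best first, with "conf" (0 to 1); they miss things now and then, are a little off and sometimes report something else, mostly with a low value. They report only what shows in the picture. A call takes as long as a camera call.
- find_in(camera, query): "location" ([column, row] in pixels, amid what is visible of it).
- mark_of(camera, query): "location" ([column, row] in pixels: a listed point, or the origin of a listed thing).
The state is a dict: "t": time; "q": joint angles; "qd": joint speeds; "joint_efforts": joint torques, N m; "eef_pos": TCP position; "ee_rot": TCP orientation; "force": force on the tool from outside, world axes, zero at the start; "moment": the same for the moment, N m; "width": finger opening in m; "gripper_force": force on a finger pad.
Only numpy, scipy, OpenCV 4.12 (cv2) and the standard library are available. Lean on these libraries where they do the work, as an engineer would, in place of code of your own. Each camera call takes 0.05 s, during which the arm holds its last target. There are 200 camera calls.

TASK

The cover of the syrup pump sits loose on its gasket. Tighten its four bar nuts clockwise by a half turn each, so that each nut's yellow end points at the red tick beside it, going crosswise: one nut all the way, then the one diagonally opposite, then the other two, so that the cover seats evenly. Leave the bottle, the jar and the cans around the pump standing where they are.

Things in the scene. Friction and masses are not known exactly. Their poses are not given: they have to be found in the camera images.
- nut_ul_grip (a point): Upper left hand nut: black bar 64 mm long, 16 thick, 26 tall along the stud, one end yellow, on a 22 mm wide neck with 21 mm free under the bar. Point: middle of the bar, on the stud's axis. x: along the bar to the yellow end; z: out along the stud, 24 degrees (0.42 rad) from vertical, leaning to the pump's front; grip across the thickness (y).
- nut_ul (a joint): turn of the upper left nut, rad, growing clockwise (tighter) seen from outside. At 0 the yellow end points down the slope, at 3.14 up the slope, at the red tick. Starts within 0.35 of 0; hard stop at 3.34. Stiff (0.12 N m), stays where left; sinks about 3 mm along the stud in its half turn.
- nut_lr_grip (a point): Lower right hand nut: black bar 64 mm long, 16 thick, 26 tall along the stud, one end yellow, on a 22 mm wide neck with 21 mm free under the bar. Point: middle of the bar, on the stud's axis. x: along the bar to the yellow end; z: out along the stud, 24 degrees (0.42 rad) from vertical, leaning to the pump's front; grip across the thickness (y).
- nut_lr (a joint): turn of the lower right nut, rad, growing clockwise (tighter) seen from outside. At 0 the yellow end points down the slope, at 3.14 up the slope, at the red tick. Starts within 0.35 of 0; hard stop at 3.34. Stiff (0.12 N m), stays where left; sinks about 3 mm along the stud in its half turn.
- nut_ur_grip (a point): Upper right hand nut: black bar 64 mm long, 16 thick, 26 tall along the stud, one end yellow, on a 22 mm wide neck with 21 mm free under the bar. Point: middle of the bar, on the stud's axis. x: along the bar to the yellow end; z: out along the stud, 24 degrees (0.42 rad) from vertical, leaning to the pump's front; grip across the thickness (y).
- nut_ur (a joint): turn of the upper right nut, rad, growing clockwise (tighter) seen from outside. At 0 the yellow end points down the slope, at 3.14 up the slope, at the red tick. Starts within 0.35 of 0; hard stop at 3.34. Stiff (0.12 N m), stays where left; sinks about 3 mm along the stud in its half turn.
- nut_ll_grip (a point): Lower left hand nut: black bar 64 mm long, 16 thick, 26 tall along the stud, one end yellow, on a 22 mm wide neck with 21 mm free under the bar. Point: middle of the bar, on the stud's axis. x: along the bar to the yellow end; z: out along the stud, 24 degrees (0.42 rad) from vertical, leaning to the pump's front; grip across the thickness (y).
- nut_ll (a joint): turn of the lower left nut, rad, growing clockwise (tighter) seen from outside. At 0 the yellow end points down the slope, at 3.14 up the slope, at the red tick. Starts within 0.35 of 0; hard stop at 3.34. Stiff (0.12 N m), stays where left; sinks about 3 mm along the stud in its half turn.
- cover_mid (a point): middle of the underside of the stainless cover (230 mm up the slope, 200 across, 12 thick); z normal to it, x up the slope, y left. It starts about 4 mm off its gasket and follows the nuts down. The stub in its middle (68 mm foot, 50 mm head) stands 44 mm above it. Nut axes lie 66 mm up or down the slope and 66 mm left or right of the middle.
- seat_mid (a point): middle of the gasket's upper side, fixed in the pump; same axes as the seated cover. When the cover is seated, cover_mid coincides with it.
- pump: the syrup pump, fixed to the table: grey base 240 x 250 mm with a sloping housing, lower edge towards the robot and blue motor at the back. Origin: centre of its underside; x points away from the robot to its back (the high side), y to its left, z up. The middle of the gasket is 125 mm above the origin.
- syrup_center (a point): amber syrup bottle with red cap, 66 mm wide and 165 mm tall, standing loose near the pump; the point is its centre, half-way up. A bystander.
- jar_center (a point): glass jar with green lid, 84 mm wide, 130 mm tall, standing loose near the pump; the point is its centre, half-way up. A bystander.
- red_can_center (a point): red drinks can, 66 mm wide, 115 mm tall, standing loose near the pump; the point is its centre, half-way up. A bystander.
- green_can_center (a point): green drinks can, 66 mm wide, 115 mm tall, standing loose near the pump; the point is its centre, half-way up. A bystander.

How it is judged:
By the outcome, as a careful person would: the job done as asked, in the order asked, and still so for the second after the job is handed in, with the robot touching nothing.
It also fails if it takes over 72 s, if anything falls off the work surface, if the arm or the gripper's body presses on something with over 40 N, if the wrist force passes 120 N, or if a joint passes its speed limit or range.

## Working session

There is one attempt and no reset: what is moved stays moved. The work goes in short steps, Python scripts to look and compute and a shell command to move; the robot and the scene stay as the last step left them, time stands still between calls to the robot, and variables do not carry over. Pictures are saved under pics/ and viewed, at most 10 in all, crops included, and the job is handed in when it is done.

```bash
mkdir -p pics; ls
cat > h.py <<'E'
import numpy as np, cv2
from station import *
def cam(n):
    c=calibration(n); E=np.array(c["extrinsics"]); K=np.array([[c["fx"],0,c["cx"]],[0,c["fy"],c["cy"]],[0,0,1]]); return K,E
def proj(n,P,C=None):
    K,E=C or cam(n); p=K@(E[:3,:3]@np.asarray(P).T+E[:3,3:]) if np.ndim(P)>1 else K@(E[:3,:3]@P+E[:3,3]); return (p[:2]/p[2]).T
def save(n,f,im=None):
    im=grab_frame(n) if im is None else im; cv2.imwrite('pics/'+f,im[:,:,::-1]); return im
E
python3 - <<'E'
from h import *
s=get_state(); print(s, tip_reach if not callable(tip_reach) else tip_reach())
ims=[save(n,n+'0.png') for n in("scene","side")]
cv2.imwrite('pics/both0.png',cv2.resize(np.hstack(ims),(800,300))[:,:,::-1])
for n in("scene","side"):
    K,E=cam(n); print(n,K[0,0],-E[:3,:3].T@E[:3,3])
    for q in["nut_ul_grip","nut_lr_grip","nut_ur_grip","nut_ll_grip","cover_mid","pump","syrup_center","jar_center","red_can_center","green_can_center"]:
        print(q,[(np.round(d["location"]).tolist(),round(d["conf"],2)) for d in mark_of(n,q)[:3]])
E
```

```text
pics
{'t': 0.0, 'q': array([-8.18887482e-01,  3.59376185e-01,  1.10664251e-02, -3.52503615e-04,
       -1.22409511e+00, -2.88125199e-01]), 'qd': array([ 0.00092654,  0.00078205, -0.00013394, -0.00068298, -0.00088732,
       -0.00177416]), 'joint_efforts': array([ 7.45779507e-04, -5.82715845e+01,  2.93058068e+01,  6.99703261e+00,
        6.98031407e-03, -1.52005596e-04]), 'eef_pos': array([ 0.30174271, -0.60329297,  0.24463245]), 'ee_rot': array([ 3.13995625e+00, -1.39402773e-04, -2.67792894e+00]), 'force': array([ 0.08829426, -0.27552076, -0.78930698]), 'moment': array([ 0.02370643, -0.04402355,  0.00886   ]), 'gripper_force': 0.0, 'width': 0.08756201450884508} 0.019
scene 569.0713462710842 [ 1.32511025 -0.66669754  0.73546957]
nut_ul_grip [([306.0, 245.0], 0.76)]
nut_lr_grip [([217.0, 259.0], 0.67)]
nut_ur_grip [([238.0, 266.0], 0.6)]
nut_ll_grip [([278.0, 244.0], 0.84)]
cover_mid [([265.0, 276.0], 0.71)]
pump [([270.0, 330.0], 0.65)]
syrup_center [([362.0, 280.0], 0.79), ([218.0, 262.0], 0.7)]
jar_center [([170.0, 359.0], 0.57)]
red_can_center [([326.0, 262.0], 0.66)]
green_can_center [([171.0, 315.0], 0.69)]
side 465.54312718860245 [0.47934994 0.69321797 0.53939329]
nut_ul_grip [([296.0, 195.0], 0.78)]
nut_lr_grip []
nut_ur_grip [([326.0, 171.0], 0.84)]
nut_ll_grip [([361.0, 231.0], 0.77)]
cover_mid [([332.0, 215.0], 0.87)]
pump [([333.0, 269.0], 0.58)]
syrup_center [([265.0, 282.0], 0.86)]
jar_center []
red_can_center [([334.0, 312.0], 0.61)]
green_can_center [([395.0, 218.0], 0.7)]
```

View pics/both0.png

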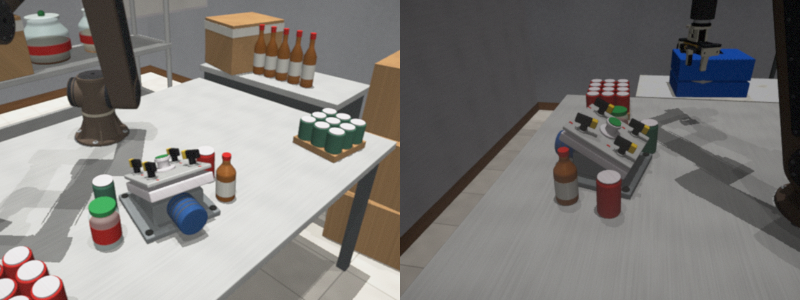

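```bash
cat > fit.py <<'E'
from h import *
from scipy.optimize import least_squares
# pump pose x,y,yaw ; predict points
t=0.42
def model(x,y,yaw,lift=0.004,nh=0.058):
    Rz=np.array([[np.cos(yaw),-np.sin(yaw),0],[np.sin(yaw),np.cos(yaw),0],[0,0,1]])
    Ry=np.array([[np.cos(t),0,-np.sin(t)],[0,1,0],[np.sin(t),0,np.cos(t)]]) # x up slope, z normal leaning front
    R=Rz@Ry; seat=np.array([x,y,0.125]); 
    g=lambda a,b,h:seat+R@np.array([a,b,h])
    P={"nut_%s_grip"%k:g(a*.066,b*.066,nh) for k,a,b in(("ul",1,1),("ur",1,-1),("ll",-1,1),("lr",-1,-1))}
    P["cover_mid"]=g(0,0,lift); P["pump"]=np.array([x,y,0.0]); return P,R
E
python3 - <<'E'
from fit import *
obs={"scene":dict(nut_ul_grip=(306,245),nut_lr_grip=(217,259),nut_ur_grip=(238,266),nut_ll_grip=(278,244),cover_mid=(265,276),pump=(270,330)),
"side":dict(nut_ul_grip=(296,195),nut_ur_grip=(326,171),nut_ll_grip=(361,231),cover_mid=(332,215),pump=(333,269))}
C={n:cam(n) for n in obs}
def res(p,full=False):
    P,R=model(p[0],p[1],p[2],nh=p[3]); 
    r=[(n,k,proj(n,P[k],C[n])-np.array(o)) for n in obs for k,o in obs[n].items()]
    return r if full else np.concatenate([x[2] for x in r])
f=least_squares(res,[.55,0,0,.058],loss='soft_l1',x_scale=.01); print(f.x)
for x in res(f.x,True): print(x[0],x[1],x[2].round(1))
P,R=model(*f.x[:3],nh=f.x[3])
for k in P: print(k,P[k].round(3))
two={"syrup":((362,280),(265,282)),"red":((326,262),(334,312)),"green":((171,315),(395,218))}
for k,(a,b) in two.items():
    Ms=[C[n][0]@C[n][1][:3] for n in("scene","side")]
    X=cv2.triangulatePoints(Ms[0],Ms[1],np.array(a,float).reshape(2,1),np.array(b,float).reshape(2,1)); print(k,(X[:3]/X[3]).ravel().round(3))
# jar at height .065
K,E=C["scene"]; d=E[:3,:3].T@np.linalg.inv(K)@np.array([170,359,1.]); c=-E[:3,:3].T@E[:3,3]; print("jar",c+d*(.065-c[2])/d[2])
E
```

```text
[ 0.60339797 -0.1144708  -0.24749209  0.04941555]
scene nut_ul_grip [-0.7  1.1]
scene nut_lr_grip [0.  1.1]
scene nut_ur_grip [ 1.1 -0.1]
scene nut_ll_grip [-0.4 -1.3]
scene cover_mid [0.2 0.2]
scene pump [-1.  -0.5]
side nut_ul_grip [ 1.  -1.2]
side nut_ur_grip [-0.  -1.8]
side nut_ll_grip [-1.8  1. ]
side cover_mid [0.6 1.3]
side pump [-0.9  2. ]
nut_ul_grip [ 0.658 -0.06   0.197]
nut_ur_grip [ 0.626 -0.188  0.197]
nut_ll_grip [ 0.542 -0.031  0.143]
nut_lr_grip [ 0.509 -0.159  0.143]
cover_mid [ 0.602 -0.114  0.129]
pump [ 0.603 -0.114  0.   ]
syrup [0.694 0.06  0.082]
red [0.567 0.086 0.055]
green [ 0.484 -0.263  0.054]
jar [ 0.60864284 -0.33696003  0.065     ]
```

The pictures show the pump at scene (270,300) with the nuts around the cover's stub. The jar and green can are on its right side, the red can and the syrup on its left. The pose fit agrees to about 2 px.

```bash
cat >> fit.py <<'E'
from scipy.spatial.transform import Rotation as Ro
POSE=[.6034,-.1145,-.2475]
def go(nut,theta,out,n=None,h=0.050,local=(0,0)):
    """print total shift (units) and turn (deg) to nut (or 'mid'), angle theta, standoff out above grip point"""
    P,R=model(*POSE,nh=h)
    base=P["nut_%s_grip"%nut] if nut!="mid" else np.array([POSE[0],POSE[1],.125])+R@[0,0,h]
    p=base+R@np.array([*local,out])
    T=Ro.from_matrix(np.stack([R[:,0],-R[:,1],-R[:,2]],1))*Ro.from_rotvec([0,0,theta])
    s=get_state(); d=(p-s["eef_pos"])/.03; r=(T*Ro.from_euler('xyz',s["ee_rot"]).inv()).as_rotvec(degrees=True)
    m=int(np.ceil(max(np.linalg.norm(d*.03)/.05,abs(d).max(),np.linalg.norm(r)/8.59)))
    n=n or max(m,1); print("%s n=%d(min %d) pos/row %s turn/row %s | tot pos mm %s turn %s"%(nut,n,m,(d/n).round(3),(r/n).round(2),(d*30).round(1),r.round(1)))
def turnvec(nrow,deg):
    P,R=model(*POSE); print("clockwise per row",(-R[:,2]*deg/nrow).round(2))
E
python3 -c "
from fit import *
go('mid',0,.15); turnvec(1,8.5); print(model(*POSE)[1])"
```

```text
mid n=17(min 17) pos/row [0.436 0.998 0.122] turn/row [-1.82 -0.2   8.04] | tot pos mm [222.4 509.2  62.1] turn [-30.9  -3.4 136.7]
clockwise per row [ 3.36 -0.85 -7.76]
[[ 0.88526521  0.24498091 -0.39533514]
 [-0.22368936  0.9695279   0.09989353]
 [ 0.40776045  0.          0.91308894]]
```

```bash
python3 -m handwheel '[{"delta_pos":[0.4,0.9,0.11],"dr":[-1.72,-0.19,7.59]},{"delta_pos":[0.4,0.9,0.11],"dr":[-1.72,-0.19,7.59]},{"delta_pos":[0.4,0.9,0.11],"dr":[-1.72,-0.19,7.59]},{"delta_pos":[0.4,0.9,0.11],"dr":[-1.72,-0.19,7.59]},{"delta_pos":[0.4,0.9,0.11],"dr":[-1.72,-0.19,7.59]},{"delta_pos":[0.4,0.9,0.11],"dr":[-1.72,-0.19,7.59]},{"delta_pos":[0.4,0.9,0.11],"dr":[-1.72,-0.19,7.59]},{"delta_pos":[0.4,0.9,0.11],"dr":[-1.72,-0.19,7.59]},{"delta_pos":[0.4,0.9,0.11],"dr":[-1.72,-0.19,7.59]}]' -0.3; python3 -m handwheel '[{"delta_pos":[0.4,0.9,0.11],"dr":[-1.72,-0.19,7.59]},{"delta_pos":[0.4,0.9,0.11],"dr":[-1.72,-0.19,7.59]},{"delta_pos":[0.4,0.9,0.11],"dr":[-1.72,-0.19,7.59]},{"delta_pos":[0.4,0.9,0.11],"dr":[-1.72,-0.19,7.59]},{"delta_pos":[0.4,0.9,0.11],"dr":[-1.72,-0.19,7.59]},{"delta_pos":[0.4,0.9,0.11],"dr":[-1.72,-0.19,7.59]},{"delta_pos":[0.4,0.9,0.11],"dr":[-1.72,-0.19,7.59]},{"delta_pos":[0.4,0.9,0.11],"dr":[-1.72,-0.19,7.59]},{"delta_pos":[0.4,0.9,0.11],"dr":[-1.72,-0.19,7.59]},{"delta_pos":[0,0,0],"dr":[0,0,0]}]'
python3 - <<'E'
from fit import *
print(get_state()["q"].round(2),get_state()["width"]); go('mid',0,.15)
save("wrist","w1.png"); C=cam("wrist"); P,R=model(*POSE,nh=.05)
for k in P: print(k,proj("wrist",P[k],C).round(0),[(np.round(d["location"]).tolist(),round(d["conf"],2)) for d in mark_of("wrist",k)[:2]])
E
```

```text
t: 2.0
eef_pos: [0.4103, -0.3595, 0.2757]
ee_rot: [-2.991, -0.209, -1.489]
force: [0.6, 0.0, 0.2]
width: 0.0572
gripper_force: 0.0
t: 3.0
eef_pos: [0.519, -0.1157, 0.3059]
ee_rot: [-3.141, -0.423, -0.242]
force: [0.3, -0.1, -1.0]
width: 0.057
gripper_force: 0.0
[ 0.28 -0.17 -0.64  0.31 -0.75  0.86] 0.0569603409698972
mid n=1(min 1) pos/row [0.178 0.705 0.057] turn/row [ 0.    0.18 -0.32] | tot pos mm [ 5.3 21.2  1.7] turn [ 0.   0.2 -0.3]
nut_ul_grip [199. 142.] [([203.0, 139.0], 0.58)]
nut_ur_grip [378. 143.] [([381.0, 143.0], 0.88)]
nut_ll_grip [215. 303.] [([217.0, 306.0], 0.64)]
nut_lr_grip [370. 303.] [([373.0, 301.0], 0.62)]
cover_mid [294. 214.] [([299.0, 213.0], 0.71)]
pump [301. 231.] []
```

View pics/w1.png

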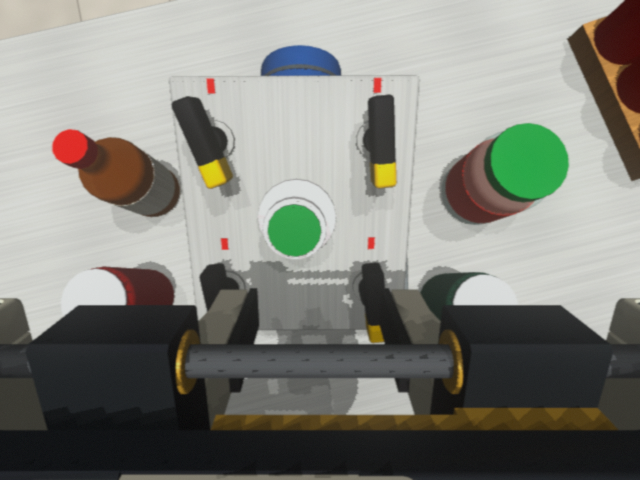

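The wrist picture shows the UL nut from (187,102) to its yellow end at (217,182), and the UR nut from (382,97) to (386,187). The lower nuts are partly hidden by the gripper. I'll work out the angles and refine the pose.

```bash
cat >> fit.py <<'E'
def onplane(C,px,h):
    K,E=C; R=model(*POSE)[1]; s=np.array([POSE[0],POSE[1],.125]); c=-E[:3,:3].T@E[:3,3]
    d=E[:3,:3].T@np.linalg.inv(K)@np.array([*px,1.]); d=d*((R[:,2]@(s+R[:,2]*h-c))/(R[:,2]@d)); return R.T@(c+d-s)
def ang(C,black,yel,h=.063):
    a,b=onplane(C,black,h),onplane(C,yel,h); v=b-a; th=np.arctan2(v[1],-v[0]); print("theta %.3f len %.1f mid local mm %s"%(th,1e3*np.linalg.norm(v),(500*(a+b)).round(1)))
E
sed -i 's/^POSE=.*/POSE=[.6034,-.1145,-.2475]/' fit.py
python3 - <<'E'
from fit import *
C=cam("wrist"); K,E=C; print(E[:3,:3]@model(*POSE)[1])
ang(C,(187,102),(217,182)); ang(C,(382,97),(386,187))
for k,px in dict(ul=(203,139),ur=(381,143),ll=(217,306),lr=(373,301)).items(): print(k,(1e3*onplane(C,px,.05)).round(1))
print('cover',(1e3*onplane(C,(299,213),.004)).round(1)); 
for a in(-.3,): go('ul',a,.06)
E
```

```text
[[-0.00280509 -0.99999442 -0.00181171]
 [-0.9509348   0.00210695  0.30938418]
 [-0.30937864  0.00259067 -0.95093541]]
theta -0.280 len 57.0 mid local mm [66.1 57.4 63. ]
theta -0.096 len 61.9 mid local mm [ 65.5 -70.7  63. ]
ul [68.3 60.6 50. ]
ur [ 65.1 -70.6  50. ]
ll [-69.   62.2  50. ]
lr [-64.5 -70.1  50. ]
cover [ 0.6 -6.4  4. ]
ul n=4(min 4) pos/row [ 0.974  0.534 -0.438] turn/row [-1.71  0.44  3.96] | tot pos mm [116.9  64.1 -52.5] turn [-6.9  1.8 15.8]
```

```bash
sed -i 's/^POSE=.*/POSE=[.6027,-.1174,-.2475]/' fit.py
python3 -c "
from fit import *
go('ul',-.28,.06,5,local=(-.06,0));print(proj('wrist',get_state()['eef_pos']))"
```

```text
ul n=5(min 3) pos/row [ 0.42   0.497 -0.513] turn/row [-1.28  0.33  2.96] | tot pos mm [ 63.1  74.6 -77. ] turn [-6.4  1.7 14.8]
[318.66009649 330.03551818]
```

```bash
python3 -m handwheel '[{"delta_pos":[0.42,0.5,-0.51],"dr":[-1.28,0.33,2.96]},{"delta_pos":[0.42,0.5,-0.51],"dr":[-1.28,0.33,2.96]},{"delta_pos":[0.42,0.5,-0.51],"dr":[-1.28,0.33,2.96]},{"delta_pos":[0.42,0.5,-0.51],"dr":[-1.28,0.33,2.96]},{"delta_pos":[0.42,0.5,-0.51],"dr":[-1.28,0.33,2.96]},{"delta_pos":[0,0,0],"dr":[0,0,0]},{"delta_pos":[0,0,0],"dr":[0,0,0]}]'
python3 - <<'E'
from fit import *
print(get_state()["q"].round(2)); save("wrist","w2.png"); C=cam("wrist"); P,R=model(*POSE,nh=.05)
go('ul',-.28,.06,5,local=(-.06,0))
for k in P: print(k,proj("wrist",P[k],C).round(0),[(np.round(d["location"]).tolist(),round(d["conf"],2),(1e3*onplane(C,d["location"],.05)).round(1)) for d in mark_of("wrist",k)[:2]])
E
```

```text
t: 4.05
eef_pos: [0.5807, -0.0432, 0.2278]
ee_rot: [3.018, -0.401, 0.058]
force: [-0.6, -0.3, 0.9]
width: 0.0566
gripper_force: 0.0
[ 0.38  0.   -0.73  0.48 -0.54  0.84]
ul n=5(min 1) pos/row [-0.    -0.003 -0.004] turn/row [-0. -0. -0.] | tot pos mm [-0.  -0.5 -0.6] turn [-0. -0. -0.]
nut_ul_grip [351. 172.] [([349.0, 170.0], 0.7, array([66.9, 67.5, 50. ]))]
nut_ur_grip [578. 239.] []
nut_ll_grip [288. 375.] [([288.0, 377.0], 0.59, array([-67.3,  65.6,  50. ]))]
nut_lr_grip [481. 421.] [([177.0, 154.0], 0.55, array([ 50.4, 155.4,  50. ]))]
cover_mid [406. 279.] [([404.0, 276.0], 0.6, array([17.7, 19.1, 50. ]))]
pump [365. 276.] [([362.0, 273.0], 0.74, array([13. , 42.5, 50. ]))]
```

View pics/w2.png

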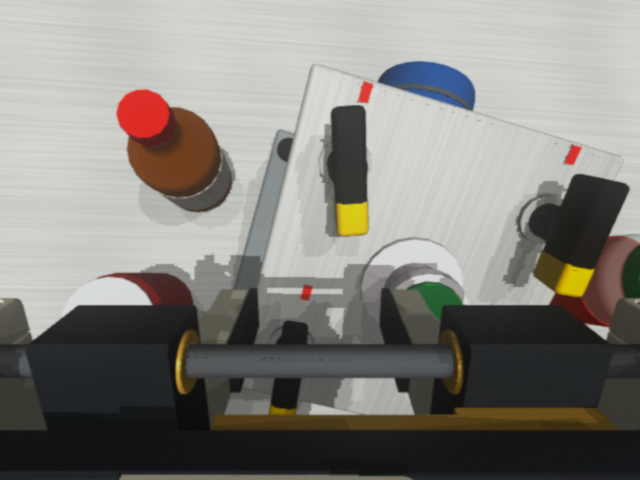

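The picture puts the UL bar from (348,107) to its yellow end at (353,232), nearly in line with the fingers, so theta is about -0.31. The model matches within 2 px.

```bash
python3 -c "
from fit import *
C=cam('wrist')
ang(C,(348,107),(353,232)); ang(C,(598,178),(563,292))
go('ul',-.31,.05);print(1e3*model(*POSE)[1][:,2]*-.05/30)"
```

```text
theta -0.347 len 61.3 mid local mm [67.7 68.  63. ]
theta -0.202 len 62.3 mid local mm [ 68.6 -56.7  63. ]
ul n=2(min 2) pos/row [ 0.947 -0.254  0.234] turn/row [-0.35  0.13  0.75] | tot pos mm [ 56.8 -15.2  14.1] turn [-0.7  0.3  1.5]
[ 0.6588919  -0.16648921 -1.5218149 ]
```

```bash
python3 -m handwheel '[{"delta_pos":[0.63,-0.17,0.16],"dr":[-0.3,0.1,0.7]},{"delta_pos":[0.63,-0.17,0.16],"dr":[-0.3,0.1,0.7]},{"delta_pos":[0.63,-0.17,0.16],"dr":[-0.2,0,0.6]},{"delta_pos":[0.22,-0.055,-0.5],"dr":[0,0,0]},{"delta_pos":[0.22,-0.055,-0.5],"dr":[0,0,0]},{"delta_pos":[0.22,-0.055,-0.5],"dr":[0,0,0]},{"delta_pos":[0,0,0],"dr":[0,0,0]}]' -0.3; python3 -c "
from fit import *
go('ul',-.32,0)
s=get_state();print(s['force'],s['q'].round(2));turnvec(1,8.4)"
```

```text
t: 5.1
eef_pos: [0.6566, -0.0636, 0.1956]
ee_rot: [3.003, -0.395, 0.1]
force: [-1.0, -1.1, 0.4]
width: 0.0571
gripper_force: 0.0
ul n=1(min 1) pos/row [0.029 0.015 0.064] turn/row [-0.05 -0.15  0.04] | tot pos mm [0.9 0.5 1.9] turn [-0.1 -0.2  0. ]
[-1.01064061 -1.1269056   0.39463024] [ 0.28  0.17 -0.63  0.48 -0.46  0.96]
clockwise per row [ 3.32 -0.84 -7.67]
```

```bash
python3 -m handwheel '[{"delta_pos":[0,0,0],"dr":[0,0,0]},{"delta_pos":[0,0,0],"dr":[0,0,0]},{"delta_pos":[0,0,0],"dr":[0,0,0]},{"delta_pos":[0,0,0],"dr":[0,0,0]},{"delta_pos":[0,0,0],"dr":[0,0,0]},{"delta_pos":[0,0,0],"dr":[0,0,0]}]' 1 45; python3 -c "
from station import *
s=get_state();print(s['force'],s['moment'])"
```

```text
t: 5.7
eef_pos: [0.6581, -0.0622, 0.1987]
ee_rot: [3.004, -0.4, 0.101]
force: [-0.7, 4.5, 2.9]
width: 0.0204
gripper_force: 45.0
[-0.71386269  4.51843526  2.94042799] [1.67936947 1.56704886 0.58228095]
```

```bash
python3 -m handwheel '[{"delta_pos":[0,0,0],"dr":[0,0,0]},{"delta_pos":[0,0,0],"dr":[0,0,0]}]'; python3 -c "
from fit import *
save('wrist','w3.png');save('side','s3.png');go('ul',-.32,0)
a=cv2.imread('pics/w3.png')[180:480,120:520];b=cv2.resize(cv2.imread('pics/s3.png')[120:270,230:430],(400,300));cv2.imwrite('pics/c3.png',np.hstack([a,b]))"
```

```text
t: 5.9
eef_pos: [0.6581, -0.0623, 0.1987]
ee_rot: [3.004, -0.4, 0.101]
force: [-1.0, 4.2, 4.2]
width: 0.0206
gripper_force: 45.0
ul n=1(min 1) pos/row [-0.02  -0.03  -0.038] turn/row [-0.14  0.15 -0.07] | tot pos mm [-0.6 -0.9 -1.1] turn [-0.1  0.1 -0.1]
```

View pics/c3.png

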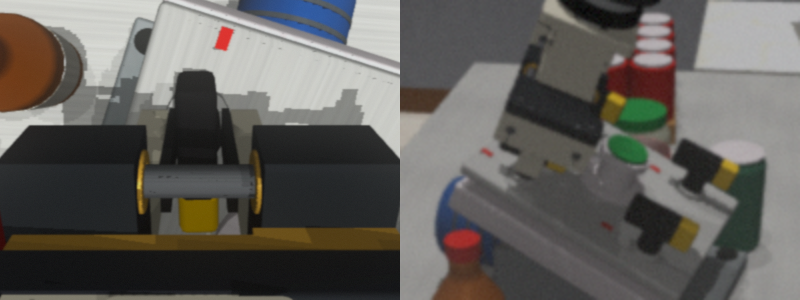

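The bar is between the pads and roughly in line, so I'll turn.

```bash
python3 -m handwheel '[{"delta_pos":[0.002,0,-0.004],"dr":[3.32,-0.84,-7.67]},{"delta_pos":[0.002,0,-0.004],"dr":[3.32,-0.84,-7.67]},{"delta_pos":[0.002,0,-0.004],"dr":[3.32,-0.84,-7.67]},{"delta_pos":[0.002,0,-0.004],"dr":[3.32,-0.84,-7.67]},{"delta_pos":[0.002,0,-0.004],"dr":[3.32,-0.84,-7.67]},{"delta_pos":[0.002,0,-0.004],"dr":[3.32,-0.84,-7.67]}]'; python3 -c "
from fit import *
s=get_state();print(s['force'],s['moment'],s['q'].round(2));go('ul',-.32+6*.1466,0)"
```

```text
t: 6.6
eef_pos: [0.6585, -0.0625, 0.198]
ee_rot: [-2.903, -0.353, -0.855]
force: [-0.2, 4.6, 5.0]
width: 0.0203
gripper_force: 45.0
[-0.15109523  4.58367063  5.00625395] [1.30955584 1.21757309 0.60375781] [ 0.28  0.16 -0.63  0.49 -0.45  0.07]
ul n=1(min 1) pos/row [-0.032 -0.024 -0.014] turn/row [-0.17  0.23  0.26] | tot pos mm [-0.9 -0.7 -0.4] turn [-0.2  0.2  0.3]
```

```bash
python3 -m handwheel '[{"delta_pos":[0.002,0,-0.004],"dr":[3.25,-0.82,-7.5]},{"delta_pos":[0.002,0,-0.004],"dr":[3.25,-0.82,-7.5]},{"delta_pos":[0.002,0,-0.004],"dr":[3.25,-0.82,-7.5]},{"delta_pos":[0.002,0,-0.004],"dr":[3.25,-0.82,-7.5]},{"delta_pos":[0.002,0,-0.004],"dr":[3.25,-0.82,-7.5]},{"delta_pos":[0.002,0,-0.004],"dr":[3.25,-0.82,-7.5]},{"delta_pos":[0.002,0,-0.004],"dr":[3.25,-0.82,-7.5]},{"delta_pos":[0.002,0,-0.004],"dr":[3.25,-0.82,-7.5]},{"delta_pos":[0.002,0,-0.004],"dr":[3.25,-0.82,-7.5]}]'; python3 -m handwheel '[{"delta_pos":[0.002,0,-0.004],"dr":[3.25,-0.82,-7.5]},{"delta_pos":[0.002,0,-0.004],"dr":[3.25,-0.82,-7.5]},{"delta_pos":[0.002,0,-0.004],"dr":[3.25,-0.82,-7.5]},{"delta_pos":[0.002,0,-0.004],"dr":[3.25,-0.82,-7.5]},{"delta_pos":[0.002,0,-0.004],"dr":[3.25,-0.82,-7.5]},{"delta_pos":[0.002,0,-0.004],"dr":[3.25,-0.82,-7.5]},{"delta_pos":[0.002,0,-0.004],"dr":[3.25,-0.82,-7.5]},{"delta_pos":[0.002,0,-0.004],"dr":[3.25,-0.82,-7.5]},{"delta_pos":[0,0,0],"dr":[0,0,0]}]'; python3 -c "
from fit import *
s=get_state();print(s['force'],s['moment'],s['q'].round(2));go('ul',3.14,0,h=.047);turnvec(1,8.4)"
```

```text
t: 7.5
eef_pos: [0.6589, -0.0625, 0.1968]
ee_rot: [-2.734, 0.115, -2.079]
force: [-1.7, 4.0, 4.0]
width: 0.0199
gripper_force: 45.0
t: 8.4
eef_pos: [0.6595, -0.0623, 0.1959]
ee_rot: [-3.079, 0.417, 3.049]
force: [-2.2, 6.3, 4.0]
width: 0.0204
gripper_force: 45.0
[-2.16649043  6.2840504   3.98132663] [2.15390215 1.20231024 0.72842897] [ 0.28  0.17 -0.63  0.49 -0.45 -2.37]
ul n=1(min 1) pos/row [-0.027 -0.04  -0.035] turn/row [ 3.19 -0.73 -7.31] | tot pos mm [-0.8 -1.2 -1. ] turn [ 3.2 -0.7 -7.3]
clockwise per row [ 3.32 -0.84 -7.67]
```

```bash
python3 -m handwheel '[{"delta_pos":[0,0,0],"dr":[3.2,-0.8,-7.35]},{"delta_pos":[0,0,0],"dr":[0,0,0]},{"delta_pos":[0,0,0],"dr":[0,0,0]},{"delta_pos":[0,0,0],"dr":[0,0,0]}]'; python3 -c "
from fit import *
s=get_state();print(s['force'],s['moment'],s['q'].round(2));go('ul',3.14,0,h=.047)"
```

```text
t: 8.8
eef_pos: [0.6596, -0.0622, 0.1957]
ee_rot: [-3.139, 0.421, 2.901]
force: [-0.1, 6.0, 4.0]
width: 0.0203
gripper_force: 45.0
[-0.09351892  6.00143314  4.00999715] [2.09673018 1.0032901  0.72388901] [ 0.28  0.17 -0.63  0.49 -0.45 -2.5 ]
ul n=1(min 1) pos/row [-0.029 -0.044 -0.03 ] turn/row [ 0.1   0.02 -0.28] | tot pos mm [-0.9 -1.3 -0.9] turn [ 0.1  0.  -0.3]
```

```bash
python3 -m handwheel '[{"delta_pos":[0,0,0],"dr":[0,0,0]},{"delta_pos":[0,0,0],"dr":[0,0,0]},{"delta_pos":[0,0,0],"dr":[0,0,0]},{"delta_pos":[0,0,0],"dr":[0,0,0]},{"delta_pos":[-0.22,0.055,0.5],"dr":[0,0,0]},{"delta_pos":[-0.22,0.055,0.5],"dr":[0,0,0]},{"delta_pos":[-0.22,0.055,0.5],"dr":[0,0,0]},{"delta_pos":[-0.22,0.055,0.5],"dr":[0,0,0]}]' -0.3; python3 -c "
from fit import *
save('wrist','w4.png');save('scene','s4.png');C=cam('wrist')
print('tcp',proj('wrist',get_state()['eef_pos'],C))
go('lr',-.1,.06,21,local=(-.05,.03))
a=cv2.imread('pics/w4.png')[100:400,120:520];b=cv2.resize(cv2.imread('pics/s4.png')[200:320,190:350],(400,300));cv2.imwrite('pics/c4.png',np.hstack([a,b]))"
```

```text
t: 9.6
eef_pos: [0.6318, -0.0566, 0.2553]
ee_rot: [-3.138, 0.419, 2.898]
force: [-0.3, 0.8, 0.1]
width: 0.057
gripper_force: 0.0
tcp [319.29014031 327.5220864 ]
lr n=21(min 21) pos/row [-0.294 -0.094 -0.126] turn/row [ 3.29 -0.83 -7.58] | tot pos mm [-185.1  -59.2  -79.3] turn [  69.2  -17.4 -159.2]
```

View pics/c4.png

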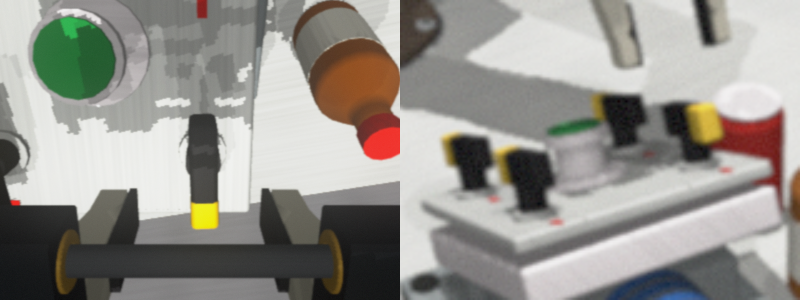

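The picture shows the UL nut's yellow end up the slope, with the bar from wrist (322,218) to (324,328). I'll rewind to LR.

```bash
python3 -c "
from fit import *
ang(cam('wrist'),(322,218),(324,328),h=.06)"
python3 -m handwheel '[{"delta_pos":[-0.28,-0.09,-0.12],"dr":[-3.34,0.84,7.71]},{"delta_pos":[-0.28,-0.09,-0.12],"dr":[-3.34,0.84,7.71]},{"delta_pos":[-0.28,-0.09,-0.12],"dr":[-3.34,0.84,7.71]},{"delta_pos":[-0.28,-0.09,-0.12],"dr":[-3.34,0.84,7.71]},{"delta_pos":[-0.28,-0.09,-0.12],"dr":[-3.34,0.84,7.71]},{"delta_pos":[-0.28,-0.09,-0.12],"dr":[-3.34,0.84,7.71]},{"delta_pos":[-0.28,-0.09,-0.12],"dr":[-3.34,0.84,7.71]},{"delta_pos":[-0.28,-0.09,-0.12],"dr":[-3.34,0.84,7.71]},{"delta_pos":[-0.28,-0.09,-0.12],"dr":[-3.34,0.84,7.71]},{"delta_pos":[-0.28,-0.09,-0.12],"dr":[-3.34,0.84,7.71]}]'
python3 -m handwheel '[{"delta_pos":[-0.28,-0.09,-0.12],"dr":[-3.34,0.84,7.71]},{"delta_pos":[-0.28,-0.09,-0.12],"dr":[-3.34,0.84,7.71]},{"delta_pos":[-0.28,-0.09,-0.12],"dr":[-3.34,0.84,7.71]},{"delta_pos":[-0.28,-0.09,-0.12],"dr":[-3.34,0.84,7.71]},{"delta_pos":[-0.28,-0.09,-0.12],"dr":[-3.34,0.84,7.71]},{"delta_pos":[-0.28,-0.09,-0.12],"dr":[-3.34,0.84,7.71]},{"delta_pos":[-0.28,-0.09,-0.12],"dr":[-3.34,0.84,7.71]},{"delta_pos":[-0.28,-0.09,-0.12],"dr":[-3.34,0.84,7.71]},{"delta_pos":[-0.28,-0.09,-0.12],"dr":[-3.34,0.84,7.71]},{"delta_pos":[-0.28,-0.09,-0.12],"dr":[-3.34,0.84,7.71]}]'
python3 -m handwheel '[{"delta_pos":[-0.28,-0.09,-0.12],"dr":[-3.34,0.84,7.71]},{"delta_pos":[-0.28,-0.09,-0.12],"dr":[-3.34,0.84,7.71]},{"delta_pos":[0,0,0],"dr":[0,0,0]},{"delta_pos":[0,0,0],"dr":[0,0,0]}]'
python3 - <<'E'
from fit import *
print(get_state()["q"].round(2)); save("wrist","w5.png"); C=cam("wrist"); P,R=model(*POSE,nh=.05)
go('lr',-.1,.05)
for k in P: print(k,proj("wrist",P[k],C).round(0),[(np.round(d["location"]).tolist(),round(d["conf"],2),(1e3*onplane(C,d["location"],.05)).round(1)) for d in mark_of("wrist",k)[:2]])
E
```

```text
theta 3.118 len 66.9 mid local mm [67.6 69.  60. ]
t: 10.7
eef_pos: [0.5478, -0.0837, 0.2181]
ee_rot: [-2.723, 0.035, -1.898]
force: [0.2, -0.8, 0.9]
width: 0.0567
gripper_force: 0.0
t: 11.7
eef_pos: [0.4637, -0.1106, 0.1822]
ee_rot: [-3.059, -0.412, -0.449]
force: [0.5, -0.7, 0.7]
width: 0.0571
gripper_force: 0.0
t: 12.1
eef_pos: [0.4502, -0.1174, 0.18]
ee_rot: [3.102, -0.411, -0.139]
force: [0.7, 0.7, -0.7]
width: 0.0571
gripper_force: 0.0
[ 0.28 -0.18 -1.02  0.52 -0.42  0.7 ]
lr n=2(min 2) pos/row [ 0.639 -0.655  0.156] turn/row [-0.16 -0.17 -0.04] | tot pos mm [ 38.3 -39.3   9.4] turn [-0.3 -0.3 -0.1]
nut_ul_grip [ 115. -144.] []
nut_ur_grip [ 428. -106.] []
nut_ll_grip [133. 173.] [([129.0, 172.0], 0.87, array([-65.5,  68. ,  50. ]))]
nut_lr_grip [381. 198.] [([379.0, 191.0], 0.6, array([-62.6, -64.3,  50. ]))]
cover_mid [276.  61.] []
pump [287. 138.] [([286.0, 134.0], 0.78, array([-38.4, -12.6,  50. ]))]
```

View pics/w5.png

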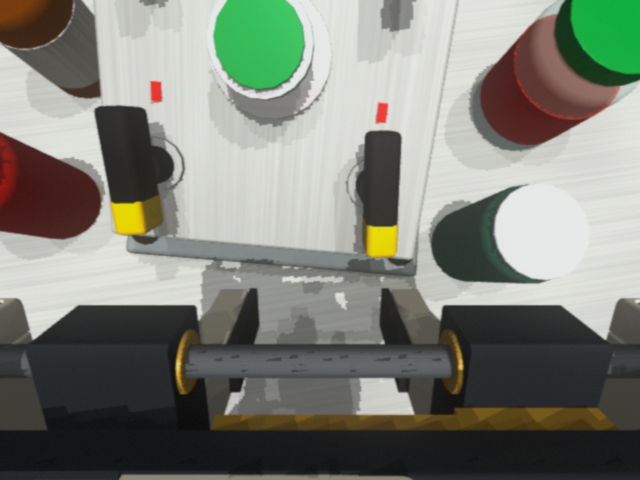

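The picture shows the LR bar from (384,133) to (382,251) and LL from about (120,108) to (137,220), and it matches the model within a few px.

```bash
python3 -c "
from fit import *
C=cam('wrist')
ang(C,(384,133),(382,251)); ang(C,(120,107),(137,222))
go('lr',-.08,.05,3)
go('lr',-.08,.045,3)"
```

```text
theta -0.140 len 59.7 mid local mm [-61.7 -64.   63. ]
theta -0.093 len 55.8 mid local mm [-61.1  62.   63. ]
lr n=3(min 2) pos/row [ 0.426 -0.437  0.103] turn/row [ 0.07 -0.16 -0.44] | tot pos mm [ 38.4 -39.4   9.3] turn [ 0.2 -0.5 -1.3]
lr n=3(min 2) pos/row [ 0.448 -0.443  0.052] turn/row [ 0.07 -0.16 -0.44] | tot pos mm [ 40.3 -39.9   4.7] turn [ 0.2 -0.5 -1.3]
```

```bash
python3 -m handwheel '[{"delta_pos":[0.43,-0.44,0.1],"dr":[-0.3,0,0.5]},{"delta_pos":[0.43,-0.44,0.1],"dr":[-0.3,-0.1,0.5]},{"delta_pos":[0.43,-0.44,0.1],"dr":[-0.3,-0.1,0.5]},{"delta_pos":[0,0,0],"dr":[0,0,0]},{"delta_pos":[0.22,-0.055,-0.5],"dr":[0,0,0]},{"delta_pos":[0.22,-0.055,-0.5],"dr":[0,0,0]},{"delta_pos":[0.22,-0.055,-0.5],"dr":[0,0,0]},{"delta_pos":[0,0,0],"dr":[0,0,0]},{"delta_pos":[0,0,0],"dr":[0,0,0]}]' -0.3; python3 -c "
from fit import *
go('lr',-.13,0)
s=get_state();print(s['force'],s['q'].round(2))"
```

```text
t: 13.35
eef_pos: [0.5078, -0.1624, 0.1439]
ee_rot: [3.083, -0.415, -0.102]
force: [0.2, -1.1, -0.1]
width: 0.057
gripper_force: 0.0
lr n=1(min 1) pos/row [ 0.018  0.025 -0.006] turn/row [ 0.02 -0.07 -0.18] | tot pos mm [ 0.5  0.8 -0.2] turn [ 0.  -0.1 -0.2]
[ 0.1870608  -1.1291806  -0.12537132] [ 0.07  0.01 -0.99  0.66 -0.21  0.77]
```

```bash
python3 -m handwheel '[{"delta_pos":[0.01,0.02,0],"dr":[0,0,0]},{"delta_pos":[0,0,0],"dr":[0,0,0]},{"delta_pos":[0,0,0],"dr":[0,0,0]},{"delta_pos":[0,0,0],"dr":[0,0,0]},{"delta_pos":[0,0,0],"dr":[0,0,0]},{"delta_pos":[0,0,0],"dr":[0,0,0]}]' 1 45; python3 -m handwheel '[{"delta_pos":[0.002,0,-0.004],"dr":[3.32,-0.84,-7.67]},{"delta_pos":[0.002,0,-0.004],"dr":[3.32,-0.84,-7.67]},{"delta_pos":[0.002,0,-0.004],"dr":[3.32,-0.84,-7.67]},{"delta_pos":[0.002,0,-0.004],"dr":[3.32,-0.84,-7.67]},{"delta_pos":[0.002,0,-0.004],"dr":[3.32,-0.84,-7.67]}]'; python3 -c "
from fit import *
s=get_state();print(s['force'],s['moment'],s['q'].round(2));go('lr',-.13+5*.1466,0);go('lr',3.14,0)"
```

```text
t: 13.95
eef_pos: [0.5093, -0.1611, 0.1446]
ee_rot: [3.084, -0.417, -0.101]
force: [-1.0, 2.2, 2.8]
width: 0.0206
gripper_force: 45.0
t: 14.45
eef_pos: [0.5097, -0.161, 0.144]
ee_rot: [-2.89, -0.343, -0.895]
force: [-2.0, 2.6, 2.1]
width: 0.0201
gripper_force: 45.0
[-1.9831636   2.56259393  2.05767399] [1.07021794 1.50493977 0.51080441] [ 0.06  0.02 -1.    0.68 -0.2   0.01]
lr n=1(min 1) pos/row [-0.046 -0.022 -0.009] turn/row [-0.08  0.17  0.03] | tot pos mm [-1.4 -0.7 -0.3] turn [-0.1  0.2  0. ]
lr n=17(min 17) pos/row [-0.003 -0.001 -0.001] turn/row [ 3.39 -0.85 -7.8 ] | tot pos mm [-1.4 -0.7 -0.3] turn [  57.6  -14.4 -132.6]
```

```bash
python3 -m handwheel '[{"delta_pos":[0.001,0,-0.004],"dr":[3.32,-0.84,-7.67]},{"delta_pos":[0.001,0,-0.004],"dr":[3.32,-0.84,-7.67]},{"delta_pos":[0.001,0,-0.004],"dr":[3.32,-0.84,-7.67]},{"delta_pos":[0.001,0,-0.004],"dr":[3.32,-0.84,-7.67]},{"delta_pos":[0.001,0,-0.004],"dr":[3.32,-0.84,-7.67]},{"delta_pos":[0.001,0,-0.004],"dr":[3.32,-0.84,-7.67]},{"delta_pos":[0.001,0,-0.004],"dr":[3.32,-0.84,-7.67]},{"delta_pos":[0.001,0,-0.004],"dr":[3.32,-0.84,-7.67]},{"delta_pos":[0.001,0,-0.004],"dr":[3.32,-0.84,-7.67]},{"delta_pos":[0.001,0,-0.004],"dr":[3.32,-0.84,-7.67]}]'; python3 -m handwheel '[{"delta_pos":[0.001,0,-0.004],"dr":[3.32,-0.84,-7.67]},{"delta_pos":[0.001,0,-0.004],"dr":[3.32,-0.84,-7.67]},{"delta_pos":[0.001,0,-0.004],"dr":[3.32,-0.84,-7.67]},{"delta_pos":[0.001,0,-0.004],"dr":[3.32,-0.84,-7.67]},{"delta_pos":[0.001,0,-0.004],"dr":[3.32,-0.84,-7.67]},{"delta_pos":[0.001,0,-0.004],"dr":[3.32,-0.84,-7.67]},{"delta_pos":[0,0,0],"dr":[0,0,0]}]'; python3 -c "
from fit import *
s=get_state();print(s['force'],s['moment'],s['q'].round(2));go('lr',3.14,0,h=.047)"
```

```text
t: 15.45
eef_pos: [0.5105, -0.1607, 0.1429]
ee_rot: [-2.765, 0.197, -2.28]
force: [2.8, 1.6, -0.8]
width: 0.0202
gripper_force: 45.0
t: 16.15
eef_pos: [0.5106, -0.161, 0.1422]
ee_rot: [-3.054, 0.412, 3.107]
force: [5.9, -0.8, -2.5]
width: 0.0201
gripper_force: 45.0
[ 5.88447939 -0.76651224 -2.4624101 ] [ 0.1285313  -0.14652368  0.02170293] [ 0.06  0.02 -1.    0.71 -0.19 -2.36]
lr n=2(min 2) pos/row [-0.018 -0.016 -0.019] turn/row [ 2.23 -0.55 -5.05] | tot pos mm [-1.1 -1.  -1.2] turn [  4.5  -1.1 -10.1]
```

Final turn for LR, then release and lift.

```bash
python3 -m handwheel '[{"delta_pos":[0,0,0],"dr":[2.25,-0.56,-5.15]},{"delta_pos":[0,0,0],"dr":[2.25,-0.56,-5.15]},{"delta_pos":[0,0,0],"dr":[0,0,0]},{"delta_pos":[0,0,0],"dr":[0,0,0]},{"delta_pos":[0,0,0],"dr":[0,0,0]}]'; python3 -c "
from fit import *
s=get_state();print(s['force'],s['moment'],s['q'].round(2));go('lr',3.14,0,h=.047)"
python3 -m handwheel '[{"delta_pos":[0,0,0],"dr":[0,0,0]},{"delta_pos":[0,0,0],"dr":[0,0,0]},{"delta_pos":[0,0,0],"dr":[0,0,0]},{"delta_pos":[0,0,0],"dr":[0,0,0]},{"delta_pos":[-0.22,0.055,0.5],"dr":[0,0,0]},{"delta_pos":[-0.22,0.055,0.5],"dr":[0,0,0]},{"delta_pos":[-0.15,0.055,0.5],"dr":[0,0,0]},{"delta_pos":[-0.15,0.055,0.5],"dr":[0,0,0]}]' -0.3
python3 -c "
from fit import *
save('wrist','w6.png')
s=get_state();print(s['force'],s['moment'],s['q'].round(2));go('ur',-.15,.06,22,local=(-.05,0))"
```

```text
t: 16.65
eef_pos: [0.5105, -0.161, 0.142]
ee_rot: [-3.139, 0.42, 2.9]
force: [6.3, -0.5, -5.0]
width: 0.0204
gripper_force: 45.0
[ 6.31930158 -0.46927499 -4.99707719] [ 0.18188902 -0.15376882  0.131913  ] [ 0.06  0.02 -1.    0.7  -0.19 -2.54]
lr n=1(min 1) pos/row [-0.034 -0.032 -0.032] turn/row [ 0.11 -0.04 -0.17] | tot pos mm [-1.  -0.9 -1. ] turn [ 0.1 -0.  -0.2]
t: 17.45
eef_pos: [0.4871, -0.1544, 0.2023]
ee_rot: [-3.14, 0.419, 2.895]
force: [-0.1, -0.4, 0.6]
width: 0.0567
gripper_force: 0.0
[-0.4118959  -0.03343428  3.37331805] [ 0.20238936  0.93078447 -0.03624638] [ 0.18 -0.11 -0.87  0.39 -0.46 -2.32]
ur n=22(min 20) pos/row [ 0.105 -0.03   0.041] turn/row [ 3.09 -0.78 -7.11] | tot pos mm [ 69.4 -19.6  27.1] turn [  67.9  -17.2 -156.5]
```

```bash
python3 -m handwheel '[{"delta_pos":[0.1,-0.03,0.1],"dr":[-3.36,0.85,7.76]},{"delta_pos":[0.1,-0.03,0.1],"dr":[-3.36,0.85,7.76]},{"delta_pos":[0.1,-0.03,0.1],"dr":[-3.36,0.85,7.76]},{"delta_pos":[0.1,-0.03,0.1],"dr":[-3.36,0.85,7.76]},{"delta_pos":[0.1,-0.03,0.04],"dr":[-3.36,0.85,7.76]},{"delta_pos":[0.1,-0.03,0.04],"dr":[-3.36,0.85,7.76]},{"delta_pos":[0.1,-0.03,0.04],"dr":[-3.36,0.85,7.76]},{"delta_pos":[0.1,-0.03,0.04],"dr":[-3.36,0.85,7.76]},{"delta_pos":[0.1,-0.03,0.04],"dr":[-3.36,0.85,7.76]},{"delta_pos":[0.1,-0.03,0.04],"dr":[-3.36,0.85,7.76]}]'
python3 -m handwheel '[{"delta_pos":[0.1,-0.03,0.04],"dr":[-3.36,0.85,7.76]},{"delta_pos":[0.1,-0.03,0.04],"dr":[-3.36,0.85,7.76]},{"delta_pos":[0.1,-0.03,0.04],"dr":[-3.36,0.85,7.76]},{"delta_pos":[0.1,-0.03,0.04],"dr":[-3.36,0.85,7.76]},{"delta_pos":[0.1,-0.03,0.04],"dr":[-3.36,0.85,7.76]},{"delta_pos":[0.1,-0.03,0.04],"dr":[-3.36,0.85,7.76]},{"delta_pos":[0.1,-0.03,0.04],"dr":[-3.36,0.85,7.76]},{"delta_pos":[0.1,-0.03,0.04],"dr":[-3.36,0.85,7.76]},{"delta_pos":[0.1,-0.03,0.04],"dr":[-3.36,0.85,7.76]},{"delta_pos":[0.1,-0.03,0.04],"dr":[-3.36,0.85,7.76]}]'
python3 -m handwheel '[{"delta_pos":[0.1,-0.03,0],"dr":[-3.36,0.85,7.76]},{"delta_pos":[0.1,-0.03,0],"dr":[-3.36,0.85,7.76]},{"delta_pos":[0,0,0],"dr":[0,0,0]},{"delta_pos":[0,0,0],"dr":[0,0,0]}]'
python3 - <<'E'
from fit import *
print(get_state()["q"].round(2)); a=save("wrist","w7.png"); b=cv2.imread('pics/w6.png')[:,:,::-1]
save('','c7.png',np.hstack([cv2.resize(x,(400,300)) for x in(a,b)])); C=cam("wrist"); P,R=model(*POSE,nh=.05)
go('ur',-.15,.05)
for k in P: print(k,proj("wrist",P[k],C).round(0),[(np.round(d["location"]).tolist(),round(d["conf"],2),(1e3*onplane(C,d["location"],.05)).round(1)) for d in mark_of("wrist",k)[:2]])
E
```

```text
t: 18.5
eef_pos: [0.5174, -0.1639, 0.2207]
ee_rot: [-2.722, 0.032, -1.893]
force: [-0.4, 0.1, -0.2]
width: 0.0567
gripper_force: 0.0
t: 19.5
eef_pos: [0.5474, -0.1729, 0.2326]
ee_rot: [-3.066, -0.414, -0.432]
force: [0.4, -0.7, 0.4]
width: 0.0568
gripper_force: 0.0
t: 19.9
eef_pos: [0.5533, -0.1746, 0.2326]
ee_rot: [3.09, -0.417, -0.119]
force: [-0.2, 0.0, 0.1]
width: 0.057
gripper_force: 0.0
[ 0.11 -0.01 -0.67  0.28 -0.54  1.11]
ur n=2(min 2) pos/row [ 0.869 -0.193  0.175] turn/row [-0.39  0.11  0.84] | tot pos mm [ 52.2 -11.6  10.5] turn [-0.8  0.2  1.7]
nut_ul_grip [ 77. 151.] [([77.0, 147.0], 0.6, array([68.1, 65.8, 50. ]))]
nut_ur_grip [328. 181.] [([323.0, 177.0], 0.67, array([ 67.8, -63.3,  50. ]))]
nut_ll_grip [ 94. 364.] []
nut_lr_grip [302. 385.] [([301.0, 381.0], 0.96, array([-63.3, -65.2,  50. ]))]
cover_mid [221. 253.] [([221.0, 252.0], 0.7, array([ 18.4, -10.9,  50. ]))]
pump [248. 260.] [([244.0, 257.0], 0.76, array([ 17.1, -24.2,  50. ]))]
```

View pics/c7.png

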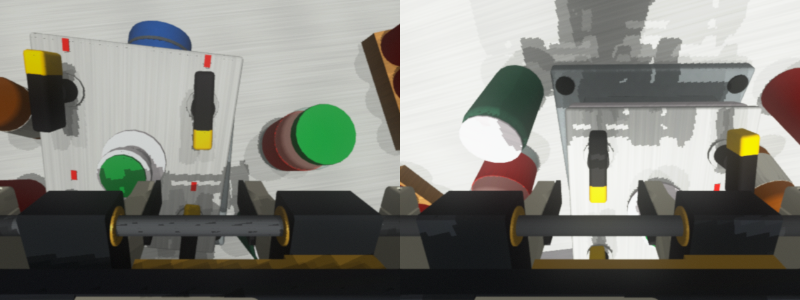

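The picture shows UR straight between the fingers, from (326,115) to (324,238). UL and LR both have their yellow ends up the slope.

```bash
python3 -c "
from fit import *
ang(cam('wrist'),(326.5,115),(324,238))
go('ur',-.13,.05,3)"
```

```text
theta -0.105 len 61.3 mid local mm [ 68.7 -63.9  63. ]
ur n=3(min 2) pos/row [ 0.577 -0.13   0.114] turn/row [-0.09  0.04  0.15] | tot pos mm [ 51.9 -11.7  10.2] turn [-0.3  0.1  0.5]
```

```bash
python3 -m handwheel '[{"delta_pos":[0.58,-0.12,0.11],"dr":[0,0,0]},{"delta_pos":[0.58,-0.12,0.11],"dr":[0,0,0]},{"delta_pos":[0.58,-0.12,0.11],"dr":[0,0,0]},{"delta_pos":[0,0,0],"dr":[0,0,0]},{"delta_pos":[0.22,-0.055,-0.5],"dr":[0,0,0]},{"delta_pos":[0.22,-0.055,-0.5],"dr":[0,0,0]},{"delta_pos":[0.22,-0.055,-0.5],"dr":[0,0,0]},{"delta_pos":[0,0,0],"dr":[0,0,0]},{"delta_pos":[0,0,0],"dr":[0,0,0]}]' -0.3; python3 -c "
from fit import *
go('ur',-.12,0)
s=get_state();print(s['force'],s['q'].round(2))"
```

```text
t: 21.15
eef_pos: [0.625, -0.1903, 0.1977]
ee_rot: [3.088, -0.417, -0.115]
force: [0.4, -0.1, 0.2]
width: 0.057
gripper_force: 0.0
ur n=1(min 1) pos/row [ 0.005 -0.029 -0.006] turn/row [-0.02  0.   -0.09] | tot pos mm [ 0.1 -0.9 -0.2] turn [-0.   0.  -0.1]
[ 0.35283186 -0.13769946  0.16563635] [ 0.06  0.15 -0.58  0.28 -0.46  1.15]
```

```bash
python3 -m handwheel '[{"delta_pos":[0,0,0],"dr":[0,0,0]},{"delta_pos":[0,0,0],"dr":[0,0,0]},{"delta_pos":[0,0,0],"dr":[0,0,0]},{"delta_pos":[0,0,0],"dr":[0,0,0]},{"delta_pos":[0,0,0],"dr":[0,0,0]},{"delta_pos":[0,0,0],"dr":[0,0,0]}]' 1 45; python3 -m handwheel '[{"delta_pos":[0.002,0,-0.004],"dr":[3.32,-0.84,-7.67]},{"delta_pos":[0.002,0,-0.004],"dr":[3.32,-0.84,-7.67]},{"delta_pos":[0.002,0,-0.004],"dr":[3.32,-0.84,-7.67]},{"delta_pos":[0.002,0,-0.004],"dr":[3.32,-0.84,-7.67]},{"delta_pos":[0.002,0,-0.004],"dr":[3.32,-0.84,-7.67]}]'; python3 -c "
from fit import *
s=get_state();print(s['force'],s['moment'],s['q'].round(2));go('ur',-.12+5*.1466,0)"
```

```text
t: 21.75
eef_pos: [0.6255, -0.1901, 0.1978]
ee_rot: [3.089, -0.418, -0.115]
force: [-0.3, 0.7, 0.4]
width: 0.0202
gripper_force: 45.0
t: 22.25
eef_pos: [0.6257, -0.1902, 0.1971]
ee_rot: [-2.888, -0.34, -0.909]
force: [-1.4, 0.6, -0.3]
width: 0.0201
gripper_force: 45.0
[-1.42657679  0.63053765 -0.25647558] [0.48832621 1.70414182 0.13730805] [ 0.06  0.15 -0.58  0.29 -0.45  0.41]
ur n=1(min 1) pos/row [-0.018 -0.031  0.014] turn/row [-0.08  0.1   0.22] | tot pos mm [-0.5 -0.9  0.4] turn [-0.1  0.1  0.2]
```

```bash
python3 -m handwheel '[{"delta_pos":[0.001,0,-0.004],"dr":[3.32,-0.84,-7.67]},{"delta_pos":[0.001,0,-0.004],"dr":[3.32,-0.84,-7.67]},{"delta_pos":[0.001,0,-0.004],"dr":[3.32,-0.84,-7.67]},{"delta_pos":[0.001,0,-0.004],"dr":[3.32,-0.84,-7.67]},{"delta_pos":[0.001,0,-0.004],"dr":[3.32,-0.84,-7.67]},{"delta_pos":[0.001,0,-0.004],"dr":[3.32,-0.84,-7.67]},{"delta_pos":[0.001,0,-0.004],"dr":[3.32,-0.84,-7.67]},{"delta_pos":[0.001,0,-0.004],"dr":[3.32,-0.84,-7.67]},{"delta_pos":[0.001,0,-0.004],"dr":[3.32,-0.84,-7.67]},{"delta_pos":[0.001,0,-0.004],"dr":[3.32,-0.84,-7.67]}]'; python3 -m handwheel '[{"delta_pos":[0.001,0,-0.004],"dr":[3.32,-0.84,-7.67]},{"delta_pos":[0.001,0,-0.004],"dr":[3.32,-0.84,-7.67]},{"delta_pos":[0.001,0,-0.004],"dr":[3.32,-0.84,-7.67]},{"delta_pos":[0.001,0,-0.004],"dr":[3.32,-0.84,-7.67]},{"delta_pos":[0.001,0,-0.004],"dr":[3.32,-0.84,-7.67]},{"delta_pos":[0.001,0,-0.004],"dr":[3.32,-0.84,-7.67]},{"delta_pos":[0,0,0],"dr":[0,0,0]},{"delta_pos":[0,0,0],"dr":[0,0,0]}]'; python3 -c "
from fit import *
s=get_state();print(s['force'],s['moment'],s['q'].round(2));go('ur',3.14,0,h=.047)"
```

```text
t: 23.25
eef_pos: [0.6263, -0.1903, 0.1964]
ee_rot: [-2.769, 0.2, -2.293]
force: [-1.6, -0.6, 2.6]
width: 0.02
gripper_force: 45.1
t: 24.05
eef_pos: [0.6271, -0.1902, 0.1961]
ee_rot: [-3.057, 0.413, 3.1]
force: [1.4, -0.7, 2.4]
width: 0.0205
gripper_force: 45.1
[ 1.39281375 -0.67452216  2.35165678] [ 0.19626235  0.4706432  -0.03076856] [ 0.06  0.16 -0.58  0.29 -0.45 -1.93]
ur n=2(min 2) pos/row [-0.012 -0.021 -0.02 ] turn/row [ 2.15 -0.53 -4.88] | tot pos mm [-0.7 -1.3 -1.2] turn [ 4.3 -1.1 -9.8]
```

```bash
python3 -m handwheel '[{"delta_pos":[0,0,0],"dr":[2.2,-0.55,-5]},{"delta_pos":[0,0,0],"dr":[2.2,-0.55,-5]},{"delta_pos":[0,0,0],"dr":[0,0,0]},{"delta_pos":[0,0,0],"dr":[0,0,0]},{"delta_pos":[0,0,0],"dr":[0,0,0]}]'; python3 -c "
from fit import *
s=get_state();print(s['force'],s['moment'],s['q'].round(2));go('ur',3.14,0,h=.047)"
python3 -m handwheel '[{"delta_pos":[0,0,0],"dr":[0,0,0]},{"delta_pos":[0,0,0],"dr":[0,0,0]},{"delta_pos":[0,0,0],"dr":[0,0,0]},{"delta_pos":[0,0,0],"dr":[0,0,0]},{"delta_pos":[-0.22,0.055,0.5],"dr":[0,0,0]},{"delta_pos":[-0.22,0.055,0.5],"dr":[0,0,0]},{"delta_pos":[-0.22,0.055,0.5],"dr":[0,0,0]},{"delta_pos":[-0.22,0.055,0.5],"dr":[0,0,0]}]' -0.3
python3 -c "
from fit import *
save('wrist','w8.png')
s=get_state();print(s['force'],s['q'].round(2));go('ll',-.1,.08,22,local=(-.03,0))"
```

```text
t: 24.55
eef_pos: [0.6268, -0.1903, 0.1958]
ee_rot: [3.14, 0.42, 2.89]
force: [2.0, -2.6, 2.2]
width: 0.0197
gripper_force: 45.1
[ 2.02156573 -2.56118293  2.24394603] [-0.58878312  0.24475708 -0.22664359] [ 0.06  0.16 -0.58  0.29 -0.45 -2.12]
ur n=1(min 1) pos/row [-0.012 -0.039 -0.032] turn/row [-0.12  0.01  0.29] | tot pos mm [-0.4 -1.2 -0.9] turn [-0.1  0.   0.3]
t: 25.35
eef_pos: [0.5994, -0.1835, 0.2555]
ee_rot: [3.139, 0.418, 2.886]
force: [0.6, 0.7, 0.3]
width: 0.0567
gripper_force: 0.0
[-0.20579337  0.09697746  2.20902233] [ 0.09  0.05 -0.52  0.24 -0.61 -2.08]
ll n=22(min 21) pos/row [-0.178  0.249 -0.082] turn/row [ 3.13 -0.79 -7.21] | tot pos mm [-117.3  164.5  -54.1] turn [  68.9  -17.4 -158.7]
```

```bash
python3 -m handwheel '[{"delta_pos":[-0.18,0.25,0],"dr":[-3.34,0.84,7.71]},{"delta_pos":[-0.18,0.25,0],"dr":[-3.34,0.84,7.71]},{"delta_pos":[-0.18,0.25,0],"dr":[-3.34,0.84,7.71]},{"delta_pos":[-0.18,0.25,0],"dr":[-3.34,0.84,7.71]},{"delta_pos":[-0.18,0.25,-0.1],"dr":[-3.34,0.84,7.71]},{"delta_pos":[-0.18,0.25,-0.1],"dr":[-3.34,0.84,7.71]},{"delta_pos":[-0.18,0.25,-0.1],"dr":[-3.34,0.84,7.71]},{"delta_pos":[-0.18,0.25,-0.1],"dr":[-3.34,0.84,7.71]},{"delta_pos":[-0.18,0.25,-0.1],"dr":[-3.34,0.84,7.71]},{"delta_pos":[-0.18,0.25,-0.1],"dr":[-3.34,0.84,7.71]}]'
python3 -m handwheel '[{"delta_pos":[-0.18,0.25,-0.1],"dr":[-3.34,0.84,7.71]},{"delta_pos":[-0.18,0.25,-0.1],"dr":[-3.34,0.84,7.71]},{"delta_pos":[-0.18,0.25,-0.1],"dr":[-3.34,0.84,7.71]},{"delta_pos":[-0.18,0.25,-0.1],"dr":[-3.34,0.84,7.71]},{"delta_pos":[-0.18,0.25,-0.1],"dr":[-3.34,0.84,7.71]},{"delta_pos":[-0.18,0.25,-0.1],"dr":[-3.34,0.84,7.71]},{"delta_pos":[-0.18,0.25,-0.1],"dr":[-3.34,0.84,7.71]},{"delta_pos":[-0.18,0.25,-0.1],"dr":[-3.34,0.84,7.71]},{"delta_pos":[-0.18,0.25,-0.1],"dr":[-3.34,0.84,7.71]},{"delta_pos":[-0.18,0.25,-0.1],"dr":[-3.34,0.84,7.71]}]'
python3 -m handwheel '[{"delta_pos":[-0.18,0.25,-0.1],"dr":[-3.34,0.84,7.71]},{"delta_pos":[-0.18,0.25,-0.1],"dr":[-3.34,0.84,7.71]},{"delta_pos":[0,0,0],"dr":[0,0,0]},{"delta_pos":[0,0,0],"dr":[0,0,0]}]'
python3 - <<'E'
from fit import *
print(get_state()["q"].round(2)); a=save("wrist","w9.png"); b=cv2.imread('pics/w8.png')[:,:,::-1]
save('','c9.png',np.hstack([a[100:400,120:520],b[100:400,120:520]])); C=cam("wrist"); P,R=model(*POSE,nh=.05)
go('ll',-.1,.05)
for k in P: print(k,proj("wrist",P[k],C).round(0),[(np.round(d["location"]).tolist(),round(d["conf"],2),(1e3*onplane(C,d["location"],.05)).round(1)) for d in mark_of("wrist",k)[:2]])
E
```

```text
t: 26.4
eef_pos: [0.5455, -0.1083, 0.2368]
ee_rot: [-2.723, 0.039, -1.908]
force: [0.7, -0.2, 0.2]
width: 0.0568
gripper_force: 0.0
t: 27.4
eef_pos: [0.4915, -0.0334, 0.2069]
ee_rot: [-3.054, -0.413, -0.461]
force: [-0.5, -0.9, 0.2]
width: 0.0572
gripper_force: 0.0
t: 27.8
eef_pos: [0.4811, -0.0186, 0.2012]
ee_rot: [3.103, -0.42, -0.148]
force: [1.3, -0.2, 0.8]
width: 0.057
gripper_force: 0.0
[ 0.53 -0.16 -0.98  0.61 -0.52  0.38]
ll n=2(min 2) pos/row [ 0.661 -0.167 -0.2  ] turn/row [-0.14  0.08  0.24] | tot pos mm [ 39.6 -10.  -12. ] turn [-0.3  0.2  0.5]
nut_ul_grip [350. -54.] []
nut_ur_grip [617. -26.] []
nut_ll_grip [324. 211.] [([325.0, 213.0], 0.77, array([-67.2,  65.4,  50. ]))]
nut_lr_grip [543. 231.] [([541.0, 225.0], 0.95, array([-62.5, -63.5,  50. ]))]
cover_mid [433. 106.] []
pump [390. 163.] [([389.0, 162.0], 0.83, array([-34.4,  32.2,  50. ]))]
```

View pics/c9.png

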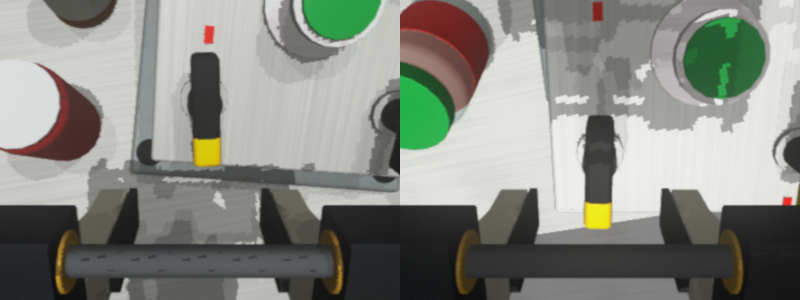

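The picture shows LL from wrist (325,153) to (328,266), theta about -0.13, and UR turned with its yellow end up the slope.

```bash
python3 -m handwheel '[{"delta_pos":[0.44,-0.11,-0.13],"dr":[-0.4,0.1,0.7]},{"delta_pos":[0.44,-0.11,-0.13],"dr":[-0.4,0.1,0.7]},{"delta_pos":[0.44,-0.11,-0.13],"dr":[-0.3,0.1,0.7]},{"delta_pos":[0,0,0],"dr":[0,0,0]},{"delta_pos":[0.22,-0.055,-0.5],"dr":[0,0,0]},{"delta_pos":[0.22,-0.055,-0.5],"dr":[0,0,0]},{"delta_pos":[0.22,-0.055,-0.5],"dr":[0,0,0]},{"delta_pos":[0,0,0],"dr":[0,0,0]},{"delta_pos":[0,0,0],"dr":[0,0,0]}]' -0.3; python3 -c "
from fit import *
ang(cam('wrist'),(325,153),(328,266))
go('ll',-.13,0)
s=get_state();print(s['force'],s['q'].round(2))"
```

```text
t: 29.05
eef_pos: [0.5411, -0.0345, 0.1467]
ee_rot: [3.079, -0.412, -0.101]
force: [-0.3, -0.1, 1.1]
width: 0.0569
gripper_force: 0.0
theta -0.166 len 40.5 mid local mm [-10.8  69.6  63. ]
ll n=1(min 1) pos/row [-0.014  0.028 -0.098] turn/row [ 0.2  -0.27 -0.12] | tot pos mm [-0.4  0.8 -2.9] turn [ 0.2 -0.3 -0.1]
[-0.27753292 -0.11933935  1.05133941] [ 0.3   0.03 -1.02  0.93 -0.27  0.29]
```

q3 is at its end (-1.02) here, so the tool stands 3 mm high, which is still well on the bar. I'll grip more lightly so the nut can sink, and watch the forces and q6.

```bash
python3 -m handwheel '[{"delta_pos":[0,0,0],"dr":[0,0,0]},{"delta_pos":[0,0,0],"dr":[0,0,0]},{"delta_pos":[0,0,0],"dr":[0,0,0]},{"delta_pos":[0,0,0],"dr":[0,0,0]},{"delta_pos":[0,0,0],"dr":[0,0,0]},{"delta_pos":[0,0,0],"dr":[0,0,0]}]' 1 28; python3 -m handwheel '[{"delta_pos":[0,0,0],"dr":[3.32,-0.84,-7.67]},{"delta_pos":[0,0,0],"dr":[3.32,-0.84,-7.67]},{"delta_pos":[0,0,0],"dr":[3.32,-0.84,-7.67]}]'; python3 -c "
from fit import *
s=get_state();print(s['force'],s['moment'],s['q'].round(3));go('ll',-.13+3*.1466,0)"
```

```text
t: 29.65
eef_pos: [0.5418, -0.0335, 0.147]
ee_rot: [3.08, -0.413, -0.1]
force: [0.0, -0.5, 0.8]
width: 0.0205
gripper_force: 28.0
t: 29.95
eef_pos: [0.5419, -0.0338, 0.147]
ee_rot: [-3.008, -0.396, -0.585]
force: [2.4, -1.0, -0.9]
width: 0.0204
gripper_force: 28.0
[ 2.35529385 -0.98996    -0.91861528] [-0.37545896  1.04118633 -0.13386708] [ 0.296  0.033 -1.015  0.928 -0.266 -0.156]
ll n=1(min 1) pos/row [-0.042  0.006 -0.108] turn/row [-0.02 -0.18  0.08] | tot pos mm [-1.3  0.2 -3.2] turn [-0.  -0.2  0.1]
```

```bash
python3 -m handwheel '[{"delta_pos":[0,0,0],"dr":[3.32,-0.84,-7.67]},{"delta_pos":[0,0,0],"dr":[3.32,-0.84,-7.67]},{"delta_pos":[0,0,0],"dr":[3.32,-0.84,-7.67]},{"delta_pos":[0,0,0],"dr":[3.32,-0.84,-7.67]},{"delta_pos":[0,0,0],"dr":[3.32,-0.84,-7.67]},{"delta_pos":[0,0,0],"dr":[3.32,-0.84,-7.67]},{"delta_pos":[0,0,0],"dr":[3.32,-0.84,-7.67]},{"delta_pos":[0,0,0],"dr":[3.32,-0.84,-7.67]},{"delta_pos":[0,0,0],"dr":[3.32,-0.84,-7.67]}]'; python3 -c "
from fit import *
s=get_state();print(s['force'],s['moment'],s['q'].round(3));go('ll',-.13+12*.1466,0)"
```

```text
t: 30.85
eef_pos: [0.5412, -0.0344, 0.1462]
ee_rot: [-2.726, 0.025, -1.873]
force: [-1.9, -0.2, -4.8]
width: 0.0205
gripper_force: 28.0
[-1.89375434 -0.17964818 -4.75200599] [0.37881379 3.00963457 0.00342123] [ 0.293  0.032 -1.017  0.929 -0.261 -1.474]
ll n=1(min 1) pos/row [-0.016  0.026 -0.083] turn/row [-0.14 -0.2   0.05] | tot pos mm [-0.5  0.8 -2.5] turn [-0.1 -0.2  0.1]
```

```bash
python3 -m handwheel '[{"delta_pos":[0,0,0],"dr":[3.32,-0.84,-7.67]},{"delta_pos":[0,0,0],"dr":[3.32,-0.84,-7.67]},{"delta_pos":[0,0,0],"dr":[3.32,-0.84,-7.67]},{"delta_pos":[0,0,0],"dr":[3.32,-0.84,-7.67]},{"delta_pos":[0,0,0],"dr":[3.32,-0.84,-7.67]},{"delta_pos":[0,0,0],"dr":[3.32,-0.84,-7.67]},{"delta_pos":[0,0,0],"dr":[3.32,-0.84,-7.67]},{"delta_pos":[0,0,0],"dr":[3.32,-0.84,-7.67]},{"delta_pos":[0,0,0],"dr":[2,-0.5,-4.6]},{"delta_pos":[0,0,0],"dr":[0,0,0]}]'; python3 -c "
from fit import *
s=get_state();print(s['force'],s['moment'],s['q'].round(3));go('ll',3.14,0,h=.047)"
```

```text
t: 31.85
eef_pos: [0.5423, -0.0328, 0.147]
ee_rot: [-3.035, 0.405, -3.112]
force: [-11.0, 8.5, -10.8]
width: 0.0202
gripper_force: 28.1
[-11.01405548   8.46897808 -10.75117079] [3.50102479 6.64907232 0.90761041] [ 0.292  0.032 -1.017  0.935 -0.257 -2.735]
ll n=2(min 2) pos/row [-0.008 -0.019 -0.101] turn/row [ 2.73 -0.72 -6.65] | tot pos mm [-0.5 -1.1 -6. ] turn [  5.5  -1.4 -13.3]
```

```bash
python3 -m handwheel '[{"delta_pos":[0,0,0],"dr":[1.9,-0.48,-4.4]},{"delta_pos":[0,0,0],"dr":[1.9,-0.48,-4.4]},{"delta_pos":[0,0,0],"dr":[1.3,-0.32,-3]},{"delta_pos":[0,0,0],"dr":[0.6,-0.16,-1.4]},{"delta_pos":[0,0,0],"dr":[0,0,0]},{"delta_pos":[0,0,0],"dr":[0,0,0]}]'; python3 -c "
from fit import *
s=get_state();print(s['force'],s['moment'],s['q'].round(3));go('ll',3.14,0,h=.047)"
```

```text
t: 32.45
eef_pos: [0.5427, -0.0325, 0.1473]
ee_rot: [3.139, 0.419, 2.9]
force: [-12.3, 9.5, -11.5]
width: 0.0203
gripper_force: 28.1
[-12.34997558   9.51113409 -11.53564716] [3.99898433 6.93070578 1.11506578] [ 0.292  0.032 -1.017  0.937 -0.257 -2.986]
ll n=1(min 1) pos/row [-0.027 -0.048 -0.211] turn/row [-0.17 -0.01 -0.29] | tot pos mm [-0.8 -1.4 -6.3] turn [-0.2 -0.  -0.3]
```

Release, lift, and turn the camera back to a view of all the nuts.

```bash
python3 -m handwheel '[{"delta_pos":[0,0,0],"dr":[0,0,0]},{"delta_pos":[0,0,0],"dr":[0,0,0]},{"delta_pos":[0,0,0],"dr":[0,0,0]},{"delta_pos":[0,0,0],"dr":[0,0,0]},{"delta_pos":[-0.18,0.045,0.4],"dr":[0,0,0]},{"delta_pos":[-0.18,0.045,0.4],"dr":[0,0,0]},{"delta_pos":[-0.15,0.045,0.5],"dr":[0,0,0]},{"delta_pos":[-0.1,0.04,0.5],"dr":[0,0,0]},{"delta_pos":[0,0,0.5],"dr":[0,0,0]},{"delta_pos":[0,0,0.5],"dr":[0,0,0]}]' -0.3
python3 -c "
from fit import *
save('wrist','w10.png')
s=get_state();print(s['force'],s['q'].round(2));go('mid',1.5,.2,10,local=(-.05,0))"
```

```text
t: 33.45
eef_pos: [0.5243, -0.0283, 0.2334]
ee_rot: [3.14, 0.421, 2.899]
force: [0.7, -0.1, 0.4]
width: 0.057
gripper_force: 0.0
[0.34999216 1.17700999 4.45754984] [ 0.47 -0.11 -0.83  0.5  -0.59 -2.67]
mid n=10(min 11) pos/row [-0.22  -0.178  0.322] turn/row [-3.75  0.94  8.55] | tot pos mm [-66.  -53.4  96.7] turn [-37.5   9.4  85.5]
```

```bash
python3 -m handwheel '[{"delta_pos":[-0.05,-0.1,0.3],"dr":[-3.36,0.85,7.76]},{"delta_pos":[-0.05,-0.1,0.3],"dr":[-3.36,0.85,7.76]},{"delta_pos":[-0.05,-0.1,0.3],"dr":[-3.36,0.85,7.76]},{"delta_pos":[-0.05,-0.1,0.3],"dr":[-3.36,0.85,7.76]},{"delta_pos":[-0.05,-0.1,0.3],"dr":[-3.36,0.85,7.76]},{"delta_pos":[-0.05,-0.1,0.3],"dr":[-3.36,0.85,7.76]},{"delta_pos":[-0.05,-0.1,0.3],"dr":[-3.36,0.85,7.76]},{"delta_pos":[-0.05,-0.1,0.3],"dr":[-3.36,0.85,7.76]},{"delta_pos":[-0.05,-0.1,0.3],"dr":[-3.36,0.85,7.76]},{"delta_pos":[-0.05,-0.1,0.3],"dr":[-3.36,0.85,7.76]}]'
python3 -m handwheel '[{"delta_pos":[-0.05,-0.1,0.2],"dr":[-3.36,0.85,7.76]},{"delta_pos":[-0.05,-0.1,0.2],"dr":[-3.36,0.85,7.76]},{"delta_pos":[-0.05,-0.1,0.2],"dr":[-3.36,0.85,7.76]},{"delta_pos":[-0.05,-0.1,0.2],"dr":[-3.36,0.85,7.76]},{"delta_pos":[-0.05,-0.1,0.2],"dr":[-3.36,0.85,7.76]},{"delta_pos":[-0.05,-0.1,0.2],"dr":[-3.36,0.85,7.76]},{"delta_pos":[-0.05,-0.1,0],"dr":[-3.36,0.85,7.76]},{"delta_pos":[-0.05,-0.1,0],"dr":[-3.36,0.85,7.76]},{"delta_pos":[-0.05,-0.1,0],"dr":[-3.36,0.85,7.76]},{"delta_pos":[-0.05,-0.1,0],"dr":[-3.36,0.85,7.76]}]'
python3 -m handwheel '[{"delta_pos":[-0.05,-0.1,0],"dr":[-3.36,0.85,7.76]},{"delta_pos":[0,0,0],"dr":[0,0,0]},{"delta_pos":[0,0,0],"dr":[0,0,0]}]'
python3 - <<'E'
from fit import *
print(get_state()["q"].round(2)); save("wrist","w11.png"); C=cam("wrist"); P,R=model(*POSE,nh=.047,lift=0)
for k in P: print(k,proj("wrist",P[k],C).round(0),[(np.round(d["location"]).tolist(),round(d["conf"],2),(1e3*onplane(C,d["location"],.047)).round(1)) for d in mark_of("wrist",k)[:2]])
E
```

```text
t: 34.5
eef_pos: [0.5093, -0.0588, 0.3229]
ee_rot: [-2.726, 0.033, -1.889]
force: [0.2, -0.9, -0.4]
width: 0.0569
gripper_force: 0.0
t: 35.5
eef_pos: [0.4943, -0.0888, 0.3585]
ee_rot: [-3.072, -0.413, -0.428]
force: [-0.7, -0.3, 0.4]
width: 0.0569
gripper_force: 0.0
t: 35.8
eef_pos: [0.493, -0.0916, 0.3586]
ee_rot: [-3.133, -0.419, -0.277]
force: [1.0, -0.4, 0.8]
width: 0.057
gripper_force: 0.0
[ 0.38 -0.26 -0.58  0.31 -0.92  0.76]
nut_ul_grip [241. 132.] [([238.0, 132.0], 0.7, array([66.3, 68.7, 47. ])), ([316.0, 193.0], 0.62, array([ 8.9,  0.1, 47. ]))]
nut_ur_grip [388. 128.] [([384.0, 126.0], 0.79, array([ 67.7, -62.5,  47. ]))]
nut_ll_grip [253. 269.] [([250.0, 271.0], 0.95, array([-68.3,  68.6,  47. ]))]
nut_lr_grip [384. 265.] [([384.0, 262.0], 0.89, array([-63.1, -65.8,  47. ]))]
cover_mid [317. 193.] [([314.0, 192.0], 0.83, array([ 9.7,  2. , 47. ]))]
pump [318. 213.] [([317.0, 213.0], 0.9, array([-10.7,  -0.5,  47. ]))]
```

View pics/w11.png

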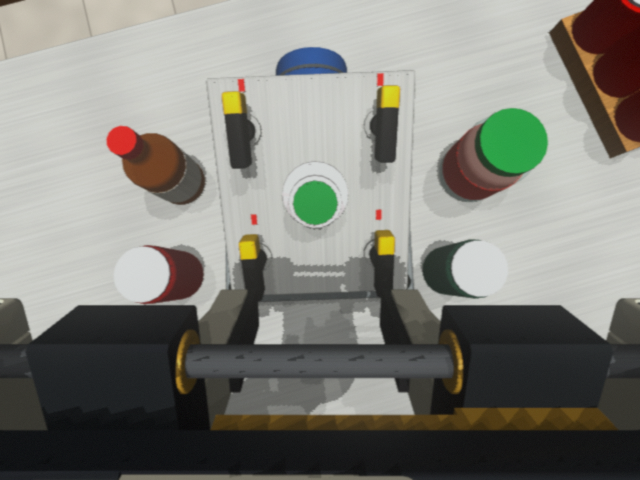

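All four yellow ends point up the slope at their ticks, and the bystanders stand as before. I'll check the angles numerically.

Run:
```python
from fit import *
C=cam("wrist"); im=cv2.imread('pics/w11.png'); hsv=cv2.cvtColor(im,cv2.COLOR_BGR2HSV)
P,R=model(*POSE,nh=.047)
yel=cv2.inRange(hsv,(22,150,90),(35,255,255))
for k in("ul","lr","ur","ll"):
    # whole top face approx: bar edges by rendering score over theta
    g=P["nut_%s_grip"%k]; best=[]
    obs=np.where((hsv[:,:,2]<75),1,0); obs[yel>0]=2; obs[290:]=-1
    for off in[(a,b) for a in(-3,-1.5,0,1.5,3) for b in(-3,-1.5,0,1.5,3)]:
      for th in np.arange(2.8,3.5,.02):
        u=np.array([-np.cos(th),np.sin(th)]); v=np.array([u[1],-u[0]]); m=np.zeros(im.shape[:2],np.uint8)
        def hull(a,b):
            pts=[g+R@np.array([*(u*x+v*y+np.array(off)/1e3),z]) for x in(a,b) for y in(-.008,.008) for z in(-.013,.013)]
            return cv2.convexHull(np.array([proj("wrist",p,C) for p in pts],np.float32).reshape(-1,1,2)).astype(int)
        cv2.fillPoly(m,[hull(-.032,.032)],1); y=np.zeros_like(m); cv2.fillPoly(y,[hull(.018,.032)],1)
        c=proj("wrist",g,C).astype(int); w=np.s_[c[1]-50:c[1]+50,c[0]-30:c[0]+30]
        t=np.where(y[w]>0,2,m[w]); o=obs[w]; best.append((((t!=o)&(o>=0)).sum(),th,off))
    best.sort(key=lambda b:b[0]); print(k,[(b[0],round(b[1],2),b[2]) for b in best[:4]])
C2=cam("scene");
```

```text
ul [(np.int64(427), np.float64(3.08), (0, 1.5)), (np.int64(428), np.float64(3.1), (0, 1.5)), (np.int64(439), np.float64(3.08), (1.5, 1.5)), (np.int64(445), np.float64(3.08), (-1.5, 1.5))]
lr [(np.int64(218), np.float64(3.16), (-1.5, 1.5)), (np.int64(221), np.float64(3.16), (0, 1.5)), (np.int64(223), np.float64(3.14), (-1.5, 1.5)), (np.int64(234), np.float64(3.12), (-1.5, 1.5))]
ur [(np.int64(406), np.float64(3.2), (1.5, 3)), (np.int64(418), np.float64(3.16), (1.5, 3)), (np.int64(422), np.float64(3.2), (3, 3)), (np.int64(428), np.float64(3.24), (1.5, 3))]
ll [(np.int64(212), np.float64(3.08), (-3, -1.5)), (np.int64(217), np.float64(3.08), (-1.5, -1.5)), (np.int64(225), np.float64(3.16), (-3, 0)), (np.int64(228), np.float64(3.1), (-3, -1.5))]
```

```bash
python3 -c "
from station import *
print(job_done())"
```

```text
the job is handed in; nothing more can be done
None
```

The job is handed in at about 36 s. All four nuts were turned a half turn in the order UL, LR, UR, LL, and their yellow ends point at the red ticks within about 0.06 rad by camera; the bottle, jar and cans look undisturbed, but I did not measure whether the cover is fully seated.

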